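# Find the heavy side of a finishing wheel and hold it down for balancing

## Robot

A 6-joint arm with a two-finger parallel gripper is mounted at the origin on a cart in front of the work surface, level with it; the furniture and walls round the work are solid. World frame = base frame: x ahead of the robot, y to its left, z up, the work surface at z = 0. Lengths are in mm, angles in rad, forces in N, time in s.
With the tool pointing down it reaches from about 275 to 1000 mm from the base axis. Payload 8.4 kg.
Tool frame: the origin (TCP) lies on the centre line of the jaws, within the pads' length; the fingertips stand 25 mm ahead of it and the grasp point (between the pads) lies 6 mm ahead of it; z points along the fingers, y is the line along which they close (so a half turn about z gives the same grasp; the last joint's range is limited). The gripper opens to 85 mm and grips with 20 to 120 N. Pads are 22 mm wide; open, the fingers measure 114 mm over their backs; the gripper's body (76 mm by 85 mm) begins 54 mm behind the grasp point. The pads swing forward as they close: fully open they stand 13 mm farther back than shut.
Start: joints at [-1.288, 0.353, 1.633, -0, 1.155, -0.002], TCP at [175.602, -599.827, 256.281] pointing down, gripper open.
Joint ranges: [-2.63, 2.63], [-0.92, 2.1], [0.06, 2.66], [-1.3, 4.44], [0, 2.69], [-3.02, 3.02]. Speed limits (rad/s): [2.22, 2.22, 2.79, 3.14, 3.14, 3.14].

## Interface

Orientations are given as [roll, pitch, yaw] about the fixed x, y, z axes, in that order (R = Rz(yaw) Ry(pitch) Rx(roll)).
In Python, from rig import r gives the robot as it stands.
- The arm moves only by the shell command python3 -m jog 'ROWS' [FORCE]. ROWS is JSON, a list of rows, each a list of 3 entries, a list of its own where there are three numbers: the turn, a rotation vector about the tool's x, y, z in rad, then the shift along the tool's x, y, z in m, then the opening, from -1 (shut) to 1 (fully open). In form: [[[rx, ry, rz], [x, y, z], gripper], ...]. A call has 1 to 12 rows; each row shifts and turns the commanded pose from where the row before left it, along the tool's axes as they then stand; what a row does not reach is not made up. A row lasts 1/10 s, in which the tool goes at most 50 mm and 8.59 degrees, less where a joint would pass 70% of its speed; a pose out of reach is approached as far as the arm can. A call with a gripper value outside its range is refused whole. The fingers move at their own pace and stop on an object; FORCE is the grip in N (left out, the last holds). Time passes only in rows, so rows that do not move let the fingers close. It gives the time, the measured TCP pose, the force, the opening and the grip force at its end, in the units of the state.
- r.sense(): the state, without advancing time (a new reading comes with each control period).
- r.grab_frame(name): name is "scene" or "side" or "wrist"; returns the picture (420x560x3 uint8, red, green, blue); there is no depth.
- r.camera_params(name): a dict with "fx", "fy", "cx", "cy" (pixels), "rvec" (rotation vector, rad) and "tvec" (3), from world to camera coordinates, as OpenCV has them; the wrist camera has in their place "hand_eye" (4x4, takes a point from camera to tool coordinates, whose origin is the TCP and whose axes are the flange's). Camera axes: x right, y down, z forward; pixel columns grow to the right and rows downward; lengths in mm; the calibration is good to about 2 mm. A picture is of the moment at which its call begins: read the wrist's pose just before it. camera_params takes no time and is no camera call.
- r.sign_off(): hands the job in; it is judged then, once.
The state is a dict: "clock": time; "qpos": joint angles; "qvel": joint speeds; "joint_efforts": joint torques, N m; "eef_pos": TCP position; "tcp_rot": TCP orientation; "contact_force": force on the tool from outside, world axes, zero at the start; "wrist_torque": the same for the moment, N m; "opening": opening from 0.0 (shut) to 1.0 (fully open); "grasp_force": force on a finger pad.
Only numpy, scipy, OpenCV 4.12 (cv2) and the standard library are available. Lean on these libraries where they do the work, as an engineer would, in place of code of your own. Each camera call takes 0.05 s, during which the arm holds its last target. There are 200 camera calls.

## Task

The finishing wheel shakes, so it is to be balanced: lift its hood by the black knob and swing it right back until it stays on its stop, then find the wheel's heavy side by hand. Take the wheel by its rim, swing it well over towards you (top towards the robot), let go and let it settle, then swing it well over away from you, let go and let it settle: the greasy bearings stop it equally far short of the lowest point from either side, so true heavy-side-down lies midway between the two rests. Finally turn the wheel there and finish while still holding its rim steady with the heavy side straight down, so that a balance weight can go on at the top; leave the small things beside the machine where they are.

Things in the scene. Friction and masses are not known exactly. Their poses are not given: they have to be found in the camera images.
- wheel (a joint): Turning angle of the wheel, rad, endless; + carries its top away from the robot (+x of wheel_axis). One side of the core is heavier, unseen, unrelated to the marks, different each run. Left alone (also from the start) the wheel creeps without overshoot and within about 3 s stops 0.25 to 0.4 rad short of heavy side down, by the same angle from either side. About 1 N at the rim turns it.
- wheel_axis (a point): Centre of the wheel, on its level axle, 90 mm above the worktop; machine bolted down. y: along the axle towards bearings and pulley; x: level, from the robot's side to the hinge; z up. Wheel 110 mm in diameter, 24 mm wide, black rubber with a tan abrasive band; steel flanges of radius 20 mm, 3 mm thick, on both faces. Grip the rim across the faces (along y), fingers pointing at the axle.
- rim_mark (a point): The 1-stroke mark on the rim, 55 mm from the wheel's centre; turns with the wheel and is on top at wheel = 0. Quarter marks of 1, 2, 3, 4 strokes are drawn across the tan band (black) and on the free -y face (white); 2, 3 and 4 strokes come to the top at +pi/2, +pi and +3pi/2. They only help to see the angle. A sixth to a quarter of a turn is a good swing.
- bearing (a point): Centre of the first bearing block, 82 mm from the wheel's centre along the axle; it begins 71 mm from the wheel's centre and has a radius of 21 mm. On the other (-y) side only the axle end stands 18 mm beyond the wheel's face. The green base plate, 190 x 270 mm, is 14 mm high; a shallow dust tray lies under the wheel.
- hood (a joint): Opening angle of the hood, rad: 0 shut over the wheel, 2.15 on its stop. Dark green rolled-sheet cover, 48 mm wide, 140 mm across, 0.35 kg. Let go below about 1.3 rad it falls shut; let go above 1.45 rad it goes over and stays on its stop by its own weight. Lifting takes about 2 N at the knob.
- hood_hinge (a point): Middle of the hood's hinge pin, 82 mm behind (+x of wheel_axis) and 12 mm above the wheel's centre; the pin is parallel to the axle. Axes as those of wheel_axis.
- hood_knob (a point): Centre of the black T-knob on the front of the hood: a barrel 24 mm thick, 30 mm long along y, with flat ends, on a 9 mm stem 25 mm long. Shut, it is 186 mm in front of the hinge pin, 4 mm above it; on the stop about 105 mm behind the pin and 153 mm above it. Taken from above across its flat ends (along y), it turns between the fingers. Axes turn with the hood (y along the pin).
- edge_plane: small blue and black edge plane, 28 x 58 x 20 mm, loose on the worktop, to be left alone; origin at the centre of its underside
- beeswax: lump of yellow-brown beeswax, 38 x 53 x 24 mm, loose on the worktop, to be left alone; origin at the centre of its underside
- abrasive_fold: folded piece of yellow abrasive sheet, 43 x 58 x 16 mm, loose on the worktop, to be left alone; origin at the centre of its underside

How it is judged:
By the outcome, as a careful person would: the job done as asked, in the order asked, and still so for the second after the job is handed in, while the arm keeps its last pose, push and grip.
It also fails if it takes over 72 s, if anything falls off the work surface, if the arm or the gripper's body presses on something with over 40 N, if the wrist force passes 120 N, or if a joint passes its speed limit or range.

## Working session

There is one attempt and no reset: what is moved stays moved. The work goes in short steps, Python scripts to look and compute and a shell command to move; the robot and the scene stay as the last step left them, time stands still between calls to the robot, and variables do not carry over. Pictures are saved under pics/ and viewed, at most 10 in all, crops included, and the job is handed in when it is done.

```bash
mkdir -p pics; ls; python3 - <<'E'
from rig import r
import cv2,numpy as np
a=r.grab_frame("scene");b=r.grab_frame("side")
cv2.imwrite("pics/a.png",a[:,:,::-1]);cv2.imwrite("pics/b.png",b[:,:,::-1])
for n in("scene","side","wrist"):print(r.camera_params(n))
print(r.sense())
E
```

```text
pics
{'fx': 391.41745183401395, 'fy': 391.41745183401395, 'cx': 286.3389446327978, 'cy': 210.61451692322174, 'rvec': array([ 1.94836958, -0.8338212 ,  0.46208339]), 'tvec': array([-379.15150465,  257.50452395,  625.1205848 ])}
{'fx': 388.2128502831238, 'fy': 388.2128502831238, 'cx': 275.8984766481207, 'cy': 210.08627430023137, 'rvec': array([ 0.73304874,  2.66315594, -1.02677704]), 'tvec': array([ 449.82877149,  -93.22172686, 1085.6219599 ])}
{'fx': 358.39250335428596, 'fy': 358.39250335428596, 'cx': 285.74927003905816, 'cy': 212.7146735455254, 'hand_eye': array([[-5.83152710e-04, -9.66144790e-01, -2.57999816e-01,
         6.43252961e+01],
       [ 9.99999810e-01, -6.15535002e-04,  4.47416471e-05,
        -1.01235142e+00],
       [-2.02034827e-04, -2.57999741e-01,  9.66144965e-01,
        -1.17039073e+02],
       [ 0.00000000e+00,  0.00000000e+00,  0.00000000e+00,
         1.00000000e+00]])}
{'clock': 0.1, 'qpos': array([-1.28838887e+00,  3.53607695e-01,  1.63406623e+00, -1.76686174e-05,
        1.15516763e+00, -2.43395732e-03]), 'qvel': array([-1.76993937e-03, -3.60916734e-03, -1.82344286e-03, -2.34675867e-03,
       -1.02940926e-05,  1.58133449e-04]), 'joint_efforts': array([-1.84308637e-04, -6.06355906e+01, -3.42818141e+01, -1.07921519e-04,
        3.89302644e-03,  1.82717201e-05]), 'eef_pos': array([ 175.4940788 , -599.44845313,  255.61596169]), 'tcp_rot': array([-3.14034371e+00,  1.31156136e-05,  2.84848564e-01]), 'contact_force': array([ 1.38035087, -0.40367742, -0.42555062]), 'wrist_torque': array([ 0.04621197,  0.04155139, -0.03300859]), 'grasp_force': 0.0, 'opening': 0.9966427548532975}
```

View pics/a.png

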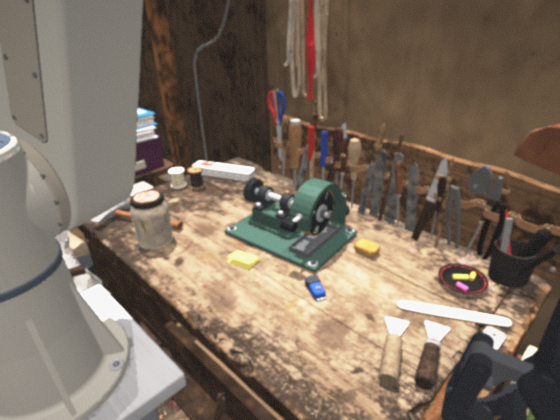

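View pics/b.png

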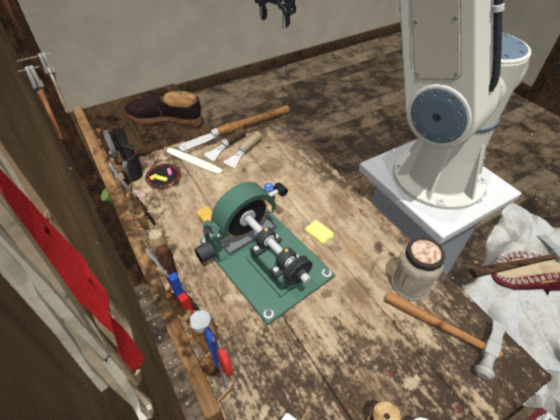

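The scene view shows the machine around (295,225) with the hood and wheel at (322,207). In the side view the hood is at (243,210) and the black knob at (281,190). I'll enlarge both.

```bash
python3 - <<'E'
import cv2,numpy as np
a=cv2.imread("pics/a.png")[165:275,215:375];b=cv2.imread("pics/b.png")[165:325,185:345]
a=cv2.resize(a,(800,550),interpolation=3)[:, :][:, 0:800]
a=cv2.resize(cv2.imread("pics/a.png")[165:285,220:380],(480,360),interpolation=3)
b=cv2.resize(b[:120],(480,360),interpolation=3)
a=cv2.resize(cv2.imread("pics/a.png")[170:270,220:360],(560,400),interpolation=3)
cv2.imwrite("pics/c.png",np.hstack([cv2.resize(cv2.imread("pics/a.png")[170:320,225:325+35],(400,444),interpolation=3)[:, :400],cv2.resize(cv2.imread("pics/b.png")[170:320,195:330],(400,444),interpolation=3)]))
E
```

```text
(no output)
```

View pics/c.png

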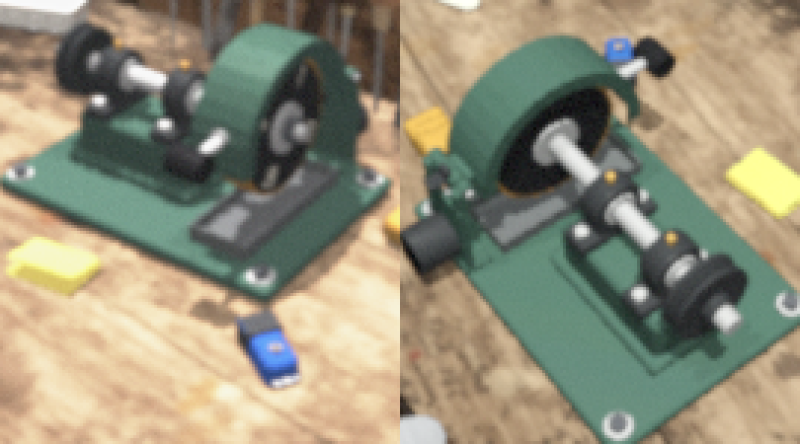

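The left panel shows the knob at scene (288,225), the axle end at (327,214), and plate corners at (226,232), (316,271) and (357,234). The right panel shows the knob at side (280,189) and plate corners near (269,320) and (330,271). Next I'll fit the machine pose.

```bash
cat > h.py <<'E'
import numpy as np,cv2
from rig import r
from scipy.spatial.transform import Rotation as R
from scipy.optimize import least_squares
def cam(n,s=None):
    p=r.camera_params(n);K=np.array([[p['fx'],0,p['cx']],[0,p['fy'],p['cy']],[0,0,1]])
    if n!='wrist': return K,R.from_rotvec(p['rvec']).as_matrix(),p['tvec']
    s=s or r.sense();T=np.eye(4);T[:3,:3]=R.from_euler('xyz',s['tcp_rot']).as_matrix();T[:3,3]=s['eef_pos']
    I=np.linalg.inv(T@p['hand_eye']);return K,I[:3,:3],I[:3,3]
def proj(c,P):
    K,Rm,t=c;q=(np.atleast_2d(P)@Rm.T+t)@K.T;return q[:,:2]/q[:,2:]
def w(m,P):   # machine frame (wheel_axis) -> world
    c,s=np.cos(m[2]),np.sin(m[2]);P=np.atleast_2d(P).astype(float)
    return P@np.array([[c,s,0],[-s,c,0],[0,0,1]])+[m[0],m[1],90]
E
python3 - <<'E'
from h import *
A,B=cam('scene'),cam('side')
knob=[-104,0,16]
def tri(u,v):
    return least_squares(lambda X:np.r_[proj(A,X)[0]-u,proj(B,X)[0]-v],[500,0,100])
k=tri([288.4,225],[280.4,189.2]);print('knob',k.x,k.cost)
a,b=[190/2,270/2]
def res(p):
    m=p[:3];c=lambda sx,sy:[p[3]+sx*a,p[4]+sy*b,-76]
    return np.r_[(proj(A,w(m,[knob,[0,-30,0],c(-1,1),c(-1,-1),c(1,-1)]))-[[288.4,225],[326.9,214.2],[226,231.8],[316.2,270.6],[356.7,234.2]]).ravel(),
     (proj(B,w(m,[knob,c(1,1),c(-1,1)]))-[[280.4,189.2],[269.3,319.6],[330,271]]).ravel()]
for y0 in(-.5,0,.5):
    s=least_squares(res,[k.x[0]+104,k.x[1],y0,0,60],loss='soft_l1');print(s.cost,s.x,res(s.x).round(1))
np.save('m.npy',s.x[:3])
E
```

```text
knob [458.32570642 -90.91103598 105.17357763] 0.025656649708677707
12.688308525133833 [561.54505809 -76.26612521   6.41978796  -4.13416104  67.85112595] [-0.3 -0.4  0.1  0.3 -3.1 -0.7  0.1  0.3  2.1 -3.6 -0.1 -0.1 -1.1  0.2
  5.8 -1. ]
12.688308525149596 [ 5.61545063e+02 -7.62661208e+01  1.36602681e-01 -4.13417025e+00
  6.78511247e+01] [-0.3 -0.4  0.1  0.3 -3.1 -0.7  0.1  0.3  2.1 -3.6 -0.1 -0.1 -1.1  0.2
  5.8 -1. ]
12.68830852513629 [ 5.61545060e+02 -7.62661245e+01  1.36602654e-01 -4.13416498e+00
  6.78511257e+01] [-0.3 -0.4  0.1  0.3 -3.1 -0.7  0.1  0.3  2.1 -3.6 -0.1 -0.1 -1.1  0.2
  5.8 -1. ]
```

```bash
python3 -m jog '[[[0,0,0.148],[0,0,0],1],[[0,0,0],[0.03,-0.0387,0],1],[[0,0,0],[0.03,-0.0387,0],1],[[0,0,0],[0.03,-0.0387,0],1],[[0,0,0],[0.03,-0.0387,0],1],[[0,0,0],[0.03,-0.0387,0],1],[[0,0,0],[0.03,-0.0387,0],1],[[0,0,0],[0.03,-0.0387,0],1],[[0,0,0],[0.03,-0.0387,0],1],[[0,0,0],[0.03,-0.0387,0],1],[[0,0,0],[0.03,-0.0387,0],1],[[0,0,0],[0.03,-0.0387,0],1]]' 40
python3 -m jog '[[[0,0,0],[0.018,-0.0387,0.01],1],[[0,0,0],[0,0,0.01],1],[[0,0,0],[0,0,0],1],[[0,0,0],[0,0,0],1]]'
python3 - <<'E'
from h import *
s=r.sense();im=r.grab_frame('wrist');cv2.imwrite('pics/w1.png',im[:,:,::-1]);c=cam('wrist',s);print(s['eef_pos'],s['tcp_rot'],s['contact_force'])
m=np.load('m.npy');print(proj(c,w(m,[[-104,0,16],[-104,-15,28],[0,-30,0],[0,-24,70],[0,24,70],[82,0,12]])).round())
E
```

```text
clock: 1.3
eef_pos: [444.9, -131.1, 256.3]
tcp_rot: [3.141, -0.0, 0.137]
contact_force: [1.1, -0.9, 0.3]
opening: 1.001
grasp_force: 0.0
clock: 1.7
eef_pos: [456.6, -92.8, 236.1]
tcp_rot: [-3.142, 0.001, 0.137]
contact_force: [0.4, -0.2, 0.6]
opening: 1.001
grasp_force: 0.0
[456.57317908 -92.82786857 236.1221141 ] [-3.14158308e+00  9.95414107e-04  1.36686033e-01] [ 0.44861479 -0.16212332  0.62866357]
[[ 284.  207.]
 [ 306.  211.]
 [ 328.   53.]
 [ 332.   28.]
 [ 234.   28.]
 [ 283. -102.]]
```

View pics/w1.png

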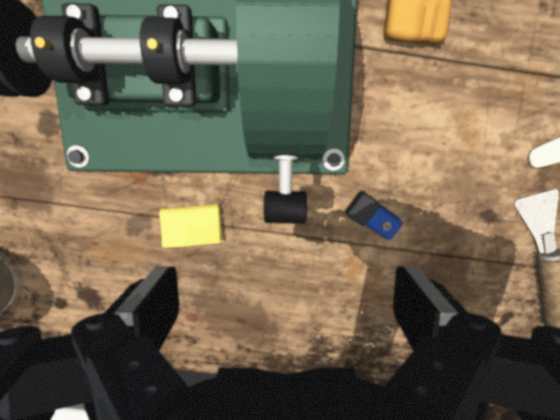

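The knob is at (285,207), where predicted (284,207), and the plate edge is level in the picture, so pose and yaw are confirmed. I'll descend and grip.

```bash
python3 -m jog '[[[0,0,0],[0.002,-0.0015,0.03],1],[[0,0,0],[0,0,0.035],1],[[0,0,0],[0,0,0.035],1],[[0,0,0],[0,0,0.023],1],[[0,0,0],[0,0,0],-1],[[0,0,0],[0,0,0],-1],[[0,0,0],[0,0,0],-1],[[0,0,0],[0,0,0],-1],[[0,0,0],[0,0,0],-1],[[0,0,0],[0,0,0],-1]]' 40
python3 - <<'E'
import numpy as np
a=0.0215+np.linspace(0,1.9,21);p=186*np.c_[-np.cos(a),np.sin(a)]
print((np.diff(p,axis=0)*[1,-1]).round(1).tolist())
E
```

```text
clock: 2.75
eef_pos: [459.9, -91.6, 115.0]
tcp_rot: [3.139, -0.003, 0.137]
contact_force: [-2.7, -6.7, 6.8]
opening: 0.342
grasp_force: 41.1
[[1.2, -17.6], [2.9, -17.4], [4.5, -17.1], [6.1, -16.6], [7.7, -15.9], [9.1, -15.1], [10.5, -14.2], [11.8, -13.1], [13.0, -11.9], [14.1, -10.6], [15.0, -9.3], [15.9, -7.8], [16.5, -6.3], [17.0, -4.7], [17.4, -3.0], [17.6, -1.4], [17.7, 0.3], [17.6, 2.0], [17.3, 3.7], [16.9, 5.3]]
```

```bash
python3 -m jog '[[[0,0,0],[0.0012,0,-0.0176],-1],[[0,0,0],[0.0029,0,-0.0174],-1],[[0,0,0],[0.0045,0,-0.0171],-1],[[0,0,0],[0.0061,0,-0.0166],-1],[[0,0,0],[0.0077,0,-0.0159],-1],[[0,0,0],[0.0091,0,-0.0151],-1],[[0,0,0],[0.0105,0,-0.0142],-1],[[0,0,0],[0.0118,0,-0.0131],-1],[[0,0,0],[0.013,0,-0.0119],-1],[[0,0,0],[0.0141,0,-0.0106],-1]]'
python3 -m jog '[[[0,0,0],[0.015,0,-0.0093],-1],[[0,0,0],[0.0159,0,-0.0078],-1],[[0,0,0],[0.0165,0,-0.0063],-1],[[0,0,0],[0.017,0,-0.0047],-1],[[0,0,0],[0.0174,0,-0.003],-1],[[0,0,0],[0.0176,0,-0.0014],-1],[[0,0,0],[0.0177,0,0.0003],-1],[[0,0,0],[0.0176,0,0.002],-1],[[0,0,0],[0.0173,0,0.0037],-1],[[0,0,0],[0.0169,0,0.0053],-1],[[0,0,0],[0,0,0],-1]]'
python3 - <<'E'
from h import *
b=r.grab_frame("side");cv2.imwrite("pics/d.png",b[:,:,::-1])
E
```

```text
clock: 3.75
eef_pos: [539.4, -81.5, 264.2]
tcp_rot: [3.137, -0.001, 0.137]
contact_force: [3.5, -12.6, -9.1]
opening: 0.345
grasp_force: 40.1
clock: 4.85
eef_pos: [709.0, -60.2, 285.9]
tcp_rot: [3.135, -0.004, 0.136]
contact_force: [2.1, -14.9, 5.4]
opening: 0.345
grasp_force: 42.1
```

View pics/d.png

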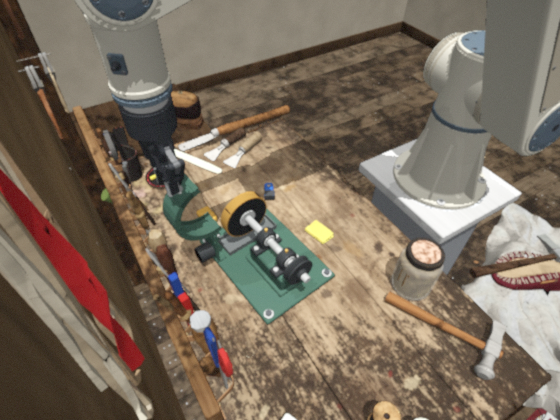

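The hood is swung back and held at (172,185) in the side view, and the wheel at (243,215) is exposed. I'll carry it a little further, release it and lift away.

```bash
python3 -m jog '[[[0,0,0],[0.015,0,0.006],-1],[[0,0,0],[0.01,0,0.005],-1],[[0,0,0],[0,0,0],-1],[[0,0,0],[0,0,0],1],[[0,0,0],[0,0,0],1],[[0,0,0],[0,0,0],1],[[0,0,0],[0,0,-0.01],1],[[0,0,0],[0,0,-0.035],1],[[0,0,0],[0,0,-0.045],1],[[0,0,0],[-0.03,0,-0.01],1],[[0,0,0],[-0.04,0,0],1],[[0,0,0],[-0.045,0,0],1]]'
python3 -m jog '[[[0,0,0],[-0.045,0,0],1],[[0,0,0],[0,0,0],1],[[0,0,0],[0,0,0],1]]'
python3 - <<'E'
from h import *
s=r.sense();m=np.load('m.npy');T=R.from_euler('xyz',s['tcp_rot'])
print(s['eef_pos'],s['tcp_rot'],T.inv().apply(w(m,[0,0,132])[0]-s['eef_pos']),s['contact_force'])
c=cam('wrist',s);im=r.grab_frame('wrist');cv2.imwrite('pics/w2.png',im[:,:,::-1])
print(proj(c,w(m,[[0,-12,55],[0,12,55],[0,-30,0],[-55,12,0],[-55,-12,0],[187,0,165]])).round())
E
```

```text
clock: 6.1
eef_pos: [616.4, -68.4, 374.2]
tcp_rot: [3.141, -0.002, 0.138]
contact_force: [0.1, -0.4, -0.6]
opening: 0.998
grasp_force: 0.0
clock: 6.4
eef_pos: [572.2, -74.8, 374.5]
tcp_rot: [3.141, -0.002, 0.137]
contact_force: [0.9, -0.0, -0.0]
opening: 1.002
grasp_force: 0.0
[572.2150429  -74.80733247 374.54705543] [ 3.14119017e+00 -2.20249605e-03  1.36601084e-01] [-1.11051988e+01 -6.91871230e-02  1.52522951e+02] [ 0.90929115 -0.04018856 -0.00444158]
[[299. 196.]
 [274. 196.]
 [313. 186.]
 [276. 232.]
 [297. 232.]
 [287. -90.]]
```

View pics/w2.png

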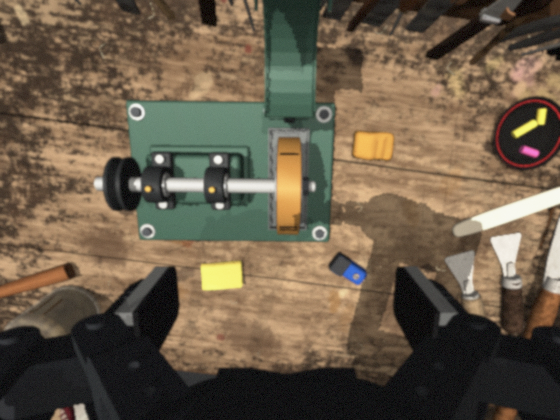

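The hood is back on its stop, at (290,60) and upward in the image. The wheel spans columns 276–301 around row 185, about 1.5 px off prediction (1.3 mm in -y), so I'll correct the pose. I'll hover over it and read the marks by unwrapping the tan band.

```bash
python3 -m jog '[[[0,0,0],[-0.0055,0.0006,0.038],1],[[0,0,0],[-0.0055,0.0006,0.038],1],[[0,0,0],[0,0,0.038],1],[[0,0,0],[0,0,0.038],1],[[0,0,0],[0,0,0],1],[[0,0,0],[0,0,0],1]]'
cat >> h.py <<'E'
def strip(name='wrist',f=None,lo=-70,hi=110):
    s=r.sense();m=np.load('m.npy');c=cam(name,s);im=r.grab_frame(name)
    a=np.radians(np.arange(lo,hi,.5));ys=np.arange(-14,14.1,.5)
    A,Y=np.meshgrid(a,ys)
    P=w(m,np.c_[(55*np.sin(A)).ravel(),Y.ravel(),(55*np.cos(A)).ravel()])
    uv=proj(c,P).astype(np.float32)
    S=cv2.remap(im,uv[:,0].reshape(A.shape),uv[:,1].reshape(A.shape),cv2.INTER_LINEAR)
    C=-c[1].T@c[2];n=P-w(m,np.c_[0*A.ravel(),Y.ravel(),0*A.ravel()]);vis=((C-P)*n).sum(1).reshape(A.shape)[0]>0
    if f:
        cv2.imwrite(f,cv2.resize(S[:,:,::-1],(720,228),interpolation=cv2.INTER_NEAREST))
        cv2.imwrite(f.replace('.png','_raw.png'),im[:,:,::-1])
    return s,np.degrees(a),S,vis
E
python3 - <<'E'
from h import *
m=np.load('m.npy');m[1]-=1.3;m[0]+=.2;np.save('m.npy',m)
s,a,S,v=strip(f='pics/s1.png')
print(s['clock'],s['eef_pos'],s['tcp_rot'])
g=S.astype(float).max(2)
print('across y',g[:,v].mean(1)[::4].round())
p=g[20:37].mean(0);print([(float(x),int(y)) for x,y,k in zip(a,p,v) if k])
E
```

```text
clock: 7.05
eef_pos: [562.8, -77.4, 221.3]
tcp_rot: [-3.141, 0.001, 0.137]
contact_force: [-0.5, 1.0, 0.6]
opening: 1.0
grasp_force: 0.0
7.05 [562.8305962  -77.40729881 221.2746365 ] [-3.14127526e+00  7.22193203e-04  1.37184193e-01]
across y [111. 156. 164. 160. 159. 159. 159. 160. 160. 159. 163. 165. 166. 136.
 124.]
[(-62.50000000000001, 147), (-62.0, 147), (-61.50000000000001, 147), (-61.0, 147), (-60.5, 147), (-59.99999999999999, 146), (-59.5, 146), (-59.00000000000001, 145), (-58.5, 144), (-58.00000000000001, 144), (-57.5, 143), (-57.00000000000001, 143), (-56.5, 142), (-56.0, 140), (-55.5, 139), (-55.0, 138), (-54.5, 137), (-54.0, 135), (-53.5, 133), (-53.0, 131), (-52.50000000000001, 130), (-52.0, 128), (-51.5, 125), (-51.0, 122), (-50.5, 118), (-50.0, 113), (-49.5, 109), (-49.0, 104), (-48.5, 98), (-48.00000000000001, 92), (-47.5, 86), (-47.0, 80), (-46.5, 74), (-46.0, 68), (-45.5, 66), (-45.0, 65), (-44.5, 63), (-44.0, 62), (-43.5, 61), (-43.0, 60), (-42.5, 60), (-42.0, 59), (-41.5, 56), (-41.0, 53), (-40.5, 50), (-40.0, 55), (-39.5, 60), (-39.0, 66), (-38.5, 74), (-38.0, 83
[... 3170 characters left out ...]
65.5, 155), (66.0, 154), (66.5, 153), (67.0, 152), (67.5, 151), (68.0, 149), (68.5, 148), (69.0, 147), (69.5, 146), (70.0, 144), (70.5, 143), (71.0, 142), (71.5, 140), (72.0, 139), (72.5, 137), (73.0, 135), (73.5, 133), (74.0, 132), (74.5, 130), (75.0, 129), (75.5, 127), (76.0, 126), (76.5, 124), (77.0, 123), (77.5, 121), (78.0, 120), (78.5, 118), (79.0, 118), (79.5, 118), (80.0, 118), (80.5, 118), (81.0, 118), (81.5, 118), (82.0, 119), (82.5, 121), (83.0, 123), (83.5, 125), (84.0, 126), (84.5, 128), (85.0, 129), (85.5, 130), (86.0, 132), (86.5, 133), (87.0, 135), (87.5, 136), (88.0, 137), (88.5, 138), (89.0, 139), (89.5, 140), (90.0, 140), (90.5, 141), (91.0, 141), (91.5, 142), (92.0, 142)]
```

View pics/s1.png

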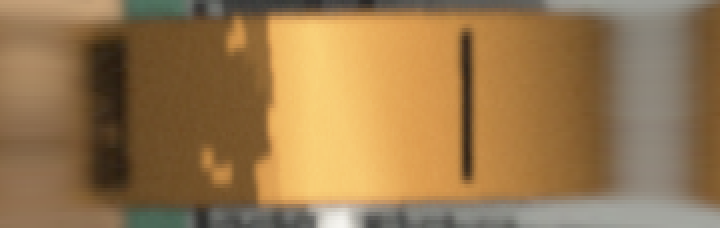

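Strip: the 1-stroke mark is at +46.5° (wheel ≈ 0.81 rad), and the blurred 2-stroke mark is near -43.5°, which is consistent. Next I'll test the swing arc in free air.

```bash
python3 -m jog '[[[0,0.14,0],[-0.0183,0,0.0013],1],[[0,0.14,0],[-0.0183,0,0.0013],1],[[0,0.14,0],[-0.0183,0,0.0013],1],[[0,0.14,0],[-0.0183,0,0.0013],1],[[0,0.14,0],[-0.0183,0,0.0013],1],[[0,0.14,0],[-0.0183,0,0.0013],1],[[0,0.14,0],[-0.0183,0,0.0013],1],[[0,0.14,0],[-0.0183,0,0.0013],1],[[0,0.14,0],[-0.0183,0,0.0013],1],[[0,0,0],[0,0,0],1],[[0,0,0],[0,0,0],1]]'
cat >> h.py <<'E'
def rel():
    s=r.sense();m=np.load('m.npy');T=R.from_euler('xyz',s['tcp_rot']).as_matrix()
    d=np.array(s['eef_pos'])-w(m,[0,0,0])[0];z=T[:,2];u=np.array([np.cos(m[2]),np.sin(m[2]),0])
    al=np.degrees(np.arctan2(-z@u,-z[2]))
    print('t',s['clock'],'alpha',al.round(2),'C in tool frame mm',(T.T@-d).round(2),'q',np.round(s['qpos'],2),'F',np.round(s['contact_force'],1),'op',round(s['opening'],3),'g',s['grasp_force'])
E
python3 -c "
from h import *
rel()"
```

```text
clock: 8.2
eef_pos: [476.3, -57.0, 180.8]
tcp_rot: [-3.013, -0.719, 0.127]
contact_force: [-0.0, -0.0, -0.4]
opening: 1.0
grasp_force: 0.0
t 8.2 alpha -41.25 C in tool frame mm [  2.04  46.73 117.38] q [-0.43  0.12  2.41  1.52  0.47 -0.4 ] F [-0.  -0.  -0.4] op 1.0 g 0.0
```

```bash
cat >> h.py <<'E'
def go(tau,cx,cz,flip,cy=0):
    # turn (tool axes), then shift in the tool axes AFTER the turn, to have tilt tau (deg) and wheel centre at (cx,cy,cz) in tool
    s=r.sense();m=np.load('m.npy');T=R.from_euler('xyz',s['tcp_rot'])
    D=R.from_euler('z',m[2])*R.from_euler('y',np.radians(tau))*R.from_euler('x',np.pi)
    if flip: D=D*R.from_euler('z',np.pi)
    p=w(m,[0,0,0])[0]-D.apply([cx,cy,cz])
    print('rotvec',(T.inv()*D).as_rotvec().round(4),'shift new axes',D.inv().apply(p-s['eef_pos']).round(2),'old axes',T.inv().apply(p-s['eef_pos']).round(2))
E
python3 -c "
from h import *
rel();go(0,0,131,0)"
```

```text
t 8.2 alpha -41.25 C in tool frame mm [  2.04  46.73 117.38] q [-0.43  0.12  2.41  1.52  0.47 -0.4 ] F [-0.  -0.  -0.4] op 1.0 g 0.0
rotvec [-0.1196 -0.7185  0.0374] shift new axes [ 81.86  32.06 -40.24] old axes [88.32 34.09 19.62]
```

```bash
python3 -m jog '[[[-0.017,-0.102,0.005],[0.0122,0.0047,-0.0005],1],[[-0.017,-0.102,0.005],[0.0122,0.0047,-0.001],1],[[-0.017,-0.102,0.005],[0.0122,0.0047,-0.0015],1],[[-0.017,-0.102,0.005],[0.0122,0.0047,-0.002],1],[[-0.017,-0.102,0.005],[0.0122,0.0047,-0.002],1],[[-0.017,-0.102,0.005],[0.0122,0.0047,-0.002],1],[[-0.017,-0.102,0.005],[0.0122,0.0047,-0.002],1],[[0,0,0],[0,0,0],1],[[0,0,0],[0,0,0],1]]'
python3 -c "
from h import *
rel();go(0,0,131,0);go(0,0,131,1)"
```

```text
clock: 9.1
eef_pos: [526.9, -60.3, 211.4]
tcp_rot: [-3.071, -0.225, 0.168]
contact_force: [-0.7, 0.4, 0.5]
opening: 1.005
grasp_force: 0.0
t 9.1 alpha -12.74 C in tool frame mm [  3.69  31.62 123.46] q [-0.2   0.18  2.01  0.21  0.78  1.05] F [-0.7  0.4  0.5] op 1.005 g 0.0
rotvec [-0.074  -0.2234  0.0391] shift new axes [32.22 21.81 -9.58] old axes [32.87 22.59 -3.93]
rotvec [ 0.3458 -0.1145 -3.0811] shift new axes [-32.22 -21.81  -9.58] old axes [32.87 22.59 -3.93]
```

```bash
python3 -m jog '[[[-0.037,-0.112,0.02],[0.0165,0.0112,-0.003],1],[[-0.037,-0.112,0.02],[0.0162,0.0112,-0.0045],1],[[0,0,-0.149],[0,0,0],1],[[0,0,-0.149],[0,0,0],1],[[0,0,-0.149],[0,0,0],1],[[0,0,-0.149],[0,0,0],1],[[0,0,-0.149],[0,0,0],1],[[0,0,-0.149],[0,0,0],1],[[0,0,-0.149],[0,0,0],1],[[0,0,-0.149],[0,0,0],1],[[0,0,-0.149],[0,0,0],1],[[0,0,-0.149],[0,0,0],1]]'
python3 -m jog '[[[0,0,-0.149],[0,0,0],1],[[0,0,-0.149],[0,0,0],1],[[0,0,-0.149],[0,0,0],1],[[0,0,-0.149],[0,0,0],1],[[0,0,-0.149],[0,0,0],1],[[0,0,-0.149],[0,0,0],1],[[0,0,-0.149],[0,0,0],1],[[0,0,-0.149],[0,0,0],1],[[0,0,-0.149],[0,0,0],1],[[0,0,-0.149],[0,0,0],1],[[0,0,-0.149],[0,0,0],1],[[0,0,0],[0,0,0],1]]'
python3 -c "
from h import *
rel();go(0,-20,120,1);go(-20,-20,120,1)"
```

```text
clock: 10.3
eef_pos: [558.8, -78.1, 221.6]
tcp_rot: [-3.138, -0.002, 1.63]
contact_force: [0.2, -0.1, 1.0]
opening: 0.997
grasp_force: 0.0
clock: 11.5
eef_pos: [558.9, -78.1, 221.6]
tcp_rot: [3.139, -0.003, -3.017]
contact_force: [0.7, 0.3, 0.6]
opening: 1.0
grasp_force: 0.0
t 11.5 alpha 0.19 C in tool frame mm [-3.3800e+00 -1.2000e-01  1.3158e+02] q [-0.14  0.3   1.8   0.    1.05 -1.84] F [0.7 0.3 0.6] op 1.0 g 0.0
rotvec [ 0.0022 -0.0034 -0.0125] shift new axes [17.06  0.13 11.59] old axes [17.02 -0.11 11.65]
rotvec [ 0.     -0.3524 -0.0128] shift new axes [62.25  0.13  4.66] old axes [56.81 -0.64 25.86]
```

```bash
python3 -m jog '[[[0,0,-0.012],[0.0085,0,0],1],[[0,0,0],[0.0085,0,0.01],1],[[0,0,0],[0,0,0.024],1],[[0,0,0],[0,0,0.024],1],[[0,0,0],[0,0,0.024],1],[[0,0,0],[0,0,0],1],[[0,0,0],[0,0,0],1]]'
python3 -c "
from h import *
rel();go(0,-20.3,49.5,1)"
python3 -m jog '[[[0,-0.08,0],[0.0039,0,0.0018],1],[[0,-0.08,0],[0.0039,0,0.0018],1],[[0,-0.08,0],[0.0039,0,0.0018],1],[[0,-0.08,0],[0.0039,0,0.0018],1],[[0,-0.08,0],[0.0039,0,0.0018],1],[[0,0,0],[0,0,0],1]]'
python3 -c "
from h import *
rel();go(-23,-20.3,49.5,1)"
```

```text
clock: 12.2
eef_pos: [541.7, -79.8, 139.5]
tcp_rot: [3.139, -0.005, -3.008]
contact_force: [-1.3, 0.2, 0.5]
opening: 1.002
grasp_force: 0.0
t 12.2 alpha 0.3 C in tool frame mm [-20.42  -0.57  49.39] q [-0.15  0.38  1.9   0.    0.87 -1.86] F [-1.3  0.2  0.5] op 1.002 g 0.0
rotvec [ 0.0028 -0.0053 -0.0031] shift new axes [ 0.14 -0.49 -0.  ] old axes [ 0.14 -0.49 -0.01]
clock: 12.8
eef_pos: [522.9, -82.1, 128.1]
tcp_rot: [3.138, 0.396, -3.01]
contact_force: [-0.2, -0.1, -0.9]
opening: 1.003
grasp_force: 0.0
t 12.8 alpha -22.71 C in tool frame mm [-21.37  -0.84  50.22] q [-0.25  0.26  2.2   0.45  0.34 -2.35] F [-0.2 -0.1 -0.9] op 1.003 g 0.0
rotvec [ 0.0021 -0.005  -0.0046] shift new axes [-0.81 -0.84  0.83] old axes [-0.82 -0.83  0.82]
```

```bash
python3 -m jog '[[[0,-0.04,0],[0.0018,-0.0004,0.001],1],[[0,-0.04,0],[0.0018,-0.0004,0.001],1],[[0,-0.04,0],[0.0018,0,0.001],1],[[0,-0.04,0],[0.0018,0,0.001],1],[[0,0,0],[0,0,0],1]]'
python3 -c "
from h import *
rel();go(-32,-20.3,49.5,1)"
```

```text
clock: 13.3
eef_pos: [525.1, -81.0, 131.4]
tcp_rot: [3.135, 0.537, -3.013]
contact_force: [0.1, -0.0, 1.0]
opening: 0.997
grasp_force: 0.0
t 13.3 alpha -30.75 C in tool frame mm [-10.46  -1.65  54.42] q [-0.28  0.26  2.28  1.09  0.24 -3.01] F [ 0.1 -0.   1. ] op 0.997 g 0.0
rotvec [ 0.0022 -0.0219 -0.007 ] shift new axes [11.05 -1.6   5.14] old axes [10.92 -1.69  5.38]
```

```bash
python3 -m jog '[[[0,0.04,0],[0.0045,-0.0009,0.002],1],[[0,0.04,0],[0.0045,-0.0009,0.002],1],[[0,0.1,0],[-0.005,0,-0.0018],1],[[0,0.1,0],[-0.005,0,-0.0018],1],[[0,0.1,0],[-0.005,0,-0.0018],1],[[0,0.1,0],[-0.005,0,-0.0018],1],[[0,0.1,0],[-0.005,0,-0.0018],1],[[0,0.1,0],[-0.005,0,-0.0018],1],[[0,0.1,0],[-0.005,0,-0.0018],1],[[0,0,0],[0,0,0],1]]'
python3 -c "
from h import *
rel();go(20,-20.3,49.5,1)"
```

```text
clock: 14.3
eef_pos: [551.4, -77.0, 139.6]
tcp_rot: [3.133, -0.185, -2.999]
contact_force: [0.6, 0.4, -0.6]
opening: 0.998
grasp_force: 0.0
t 14.3 alpha 10.6 C in tool frame mm [-19.12  -2.47  46.89] q [-0.12  0.47  1.76 -0.04  1.1  -1.81] F [ 0.6  0.4 -0.6] op 0.998 g 0.0
rotvec [0.0075 0.164  0.0067] shift new axes [-6.24 -1.98 -6.34] old axes [-7.18 -1.98 -5.25]
```

```bash
python3 -m jog '[[[0.002,0.11,0.002],[-0.0053,-0.0006,-0.0026],1],[[0.002,0.11,0.002],[-0.0053,-0.0006,-0.0026],1],[[0.002,0.11,0.002],[-0.0053,-0.0006,-0.0026],1],[[0.001,0.11,0.001],[-0.0053,-0.0006,-0.0026],1],[[0,0,0],[0,0,0],1],[[0,0,0],[0,0,0],1]]'
python3 -c "
from h import *
rel();go(36,-20.3,49.5,1);s=r.sense()
b=r.grab_frame('side')[110:290,110:350];a=r.grab_frame('scene')[110:290,230:470]
cv2.imwrite('pics/e.png',np.hstack([cv2.resize(x,(400,300),interpolation=3) for x in(a,b)])[:,:,::-1])"
```

```text
clock: 14.9
eef_pos: [571.2, -75.5, 140.7]
tcp_rot: [3.137, -0.622, -3.002]
contact_force: [-0.4, -0.2, 0.6]
opening: 0.999
grasp_force: 0.0
t 14.9 alpha 35.66 C in tool frame mm [-21.74  -0.92  46.78] q [-0.07  0.72  1.43 -0.12  1.6  -1.75] F [-0.4 -0.2  0.6] op 0.999 g 0.0
rotvec [0.0029 0.0059 0.0027] shift new axes [-1.72 -0.72 -2.85] old axes [-1.74 -0.72 -2.84]
```

View pics/e.png

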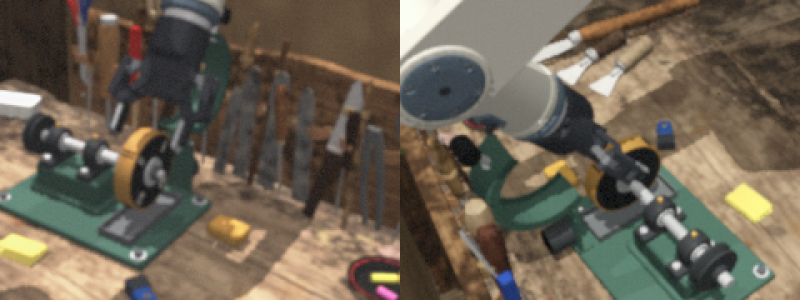

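Both panels show the fingers straddling the wheel, with the gripper clear of the open hood and knob. I'll centre and grip.

```bash
python3 -m jog '[[[0,0.006,0],[-0.0017,-0.0007,-0.0028],1],[[0,0,0],[0,0,0],-1],[[0,0,0],[0,0,0],-1],[[0,0,0],[0,0,0],-1],[[0,0,0],[0,0,0],-1],[[0,0,0],[0,0,0],-1],[[0,0,0],[0,0,0],-1]]' 40
python3 -c "
from h import *
rel()"
python3 -m jog '[[[0,-0.08,0],[0.0037,0,0.0019],-1],[[0,-0.08,0],[0.0037,0,0.0019],-1],[[0,-0.08,0],[0.0037,0,0.0019],-1],[[0,-0.08,0],[0.0037,0,0.0019],-1],[[0,-0.08,0],[0.0037,0,0.0019],-1],[[0,-0.08,0],[0.0037,0,0.0019],-1],[[0,0,0],[0,0,0],-1]]'
python3 -c "
from h import *
rel();go(0,-20.3,49.5,1)"
```

```text
clock: 15.7
eef_pos: [574.9, -77.2, 143.0]
tcp_rot: [3.138, -0.63, -3.002]
contact_force: [1.8, -8.8, 3.1]
opening: 0.272
grasp_force: 43.6
t 15.7 alpha 36.08 C in tool frame mm [-20.65   1.25  50.52] q [-0.07  0.73  1.42 -0.12  1.62 -1.75] F [ 1.8 -8.8  3.1] op 0.272 g 43.62770140171051
clock: 16.4
eef_pos: [549.5, -80.4, 142.5]
tcp_rot: [3.138, -0.145, -3.004]
contact_force: [0.2, -9.5, 0.6]
opening: 0.27
grasp_force: 44.9
t 16.4 alpha 8.33 C in tool frame mm [-19.97   0.98  50.13] q [-0.13  0.45  1.78 -0.04  1.05 -1.81] F [ 0.2 -9.5  0.6] op 0.27 g 44.88030195236206
rotvec [ 0.0035 -0.1454  0.0004] shift new axes [7.81 1.16 2.99] old axes [7.29 1.15 4.1 ]
```

```bash
python3 -m jog '[[[0,-0.08,0],[0.0038,0,0.0018],-1],[[0,-0.08,0],[0.0038,0,0.0018],-1],[[0,-0.08,0],[0.0038,0,0.0018],-1],[[0,-0.08,0],[0.0038,0,0.0018],-1],[[0,-0.06,0],[0.0029,0,0.0013],-1],[[0,-0.06,0],[0.0029,0,0.0013],-1],[[0,-0.05,0],[0.0024,0,0.0011],-1],[[0,-0.05,0],[0.0024,0,0.0011],-1],[[0,-0.04,0],[0.0019,0,0.0009],-1],[[0,-0.03,0],[0.0014,0,0.0007],-1],[[0,0,0],[0,0,0],-1]]'
python3 -c "
from h import *
rel()"
```

```text
clock: 17.5
eef_pos: [522.8, -83.8, 125.6]
tcp_rot: [3.138, 0.463, -3.009]
contact_force: [-21.1, -10.5, 23.1]
opening: 0.274
grasp_force: 48.9
t 17.5 alpha -26.51 C in tool frame mm [-19.4    0.83  49.43] q [-0.27  0.27  2.24  0.72  0.27 -2.64] F [-21.1 -10.5  23.1] op 0.274 g 48.891103863716125
```

```bash
python3 -m jog '[[[0,0,0],[0,0,0],1],[[0,0,0],[0,0,0],1],[[0,0,0],[0,0,0],1],[[0,0,0],[0,0,0],1],[[0,0,0],[0,0,0],1],[[0,0,0],[0,0,0],1],[[0,0,0],[0,0,0],1],[[0,0,0],[0,0,0],1],[[0,0,0],[0,0,0],1],[[0,0,0],[0,0,0],1],[[0,0,0],[0,0,0],1],[[0,0,0],[0,0,0],1]]'
python3 -m jog '[[[0,0,0],[0,0,0],1],[[0,0,0],[0,0,0],1],[[0,0,0],[0,0,0],1],[[0,0,0],[0,0,0],1],[[0,0,0],[0,0,0],1],[[0,0,0],[0,0,0],1],[[0,0,0],[0,0,0],1],[[0,0,0],[0,0,0],1],[[0,0,0],[0,0,0],1],[[0,0,0],[0,0,0],1],[[0,0,0],[0,0,0],1],[[0,0,0],[0,0,0],1]]'
cat >> h.py <<'E'
def marks(f=None):
    s,a,S,v=strip(f=f,lo=-140,hi=110)
    g=S.astype(float).max(2)[18:39].mean(0);b=cv2.GaussianBlur(g[None],(0,0),12)[0]
    k=(g<.72*b)&v
    n,l=cv2.connectedComponents(k.astype(np.uint8)[None])
    print('t',s['clock'],'dark (centre,width,depth):',[(round(float(np.average(a[l[0]==i],weights=(b-g)[l[0]==i])),1),float((l[0]==i).sum()/2),round(float((g/b)[l[0]==i].min()),2)) for i in range(1,n)],'vis',a[v][[0,-1]].round())
    return S
E
python3 -c "
from h import *
rel();marks('pics/s2.png')"
```

```text
clock: 18.7
eef_pos: [523.5, -82.1, 124.7]
tcp_rot: [3.134, 0.46, -3.008]
contact_force: [-0.3, 0.3, 0.3]
opening: 1.002
grasp_force: 0.0
clock: 19.9
eef_pos: [523.5, -82.1, 124.7]
tcp_rot: [3.134, 0.46, -3.008]
contact_force: [-0.1, 0.0, -0.7]
opening: 0.997
grasp_force: 0.0
t 19.9 alpha -26.35 C in tool frame mm [-19.15  -0.99  48.18] q [-0.27  0.27  2.24  0.72  0.28 -2.63] F [-0.1  0.  -0.7] op 0.997 g 0.0
t 19.9 dark (centre,width,depth): [(-48.0, 2.5, 0.23), (-42.0, 2.5, 0.22), (-17.9, 9.5, 0.25)] vis [-126.   19.]
```

View pics/s2_raw.png

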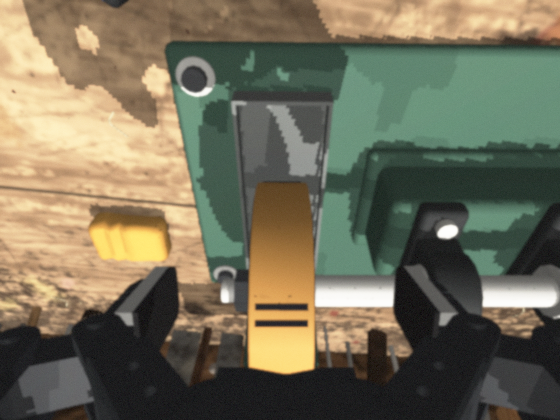

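The raw view shows the two-stroke mark clear on the band at rows 306 and 323, with nothing touching the wheel. That puts the wheel at about 45.0°. I'll wait and confirm that it has settled.

```bash
python3 -m jog '[[[0,0,0],[0,0,0],1],[[0,0,0],[0,0,0],1],[[0,0,0],[0,0,0],1],[[0,0,0],[0,0,0],1],[[0,0,0],[0,0,0],1],[[0,0,0],[0,0,0],1],[[0,0,0],[0,0,0],1],[[0,0,0],[0,0,0],1],[[0,0,0],[0,0,0],1],[[0,0,0],[0,0,0],1],[[0,0,0],[0,0,0],1],[[0,0,0],[0,0,0],1]]'
python3 -c "
from h import *
marks('pics/s3.png')"
python3 -m jog '[[[0,0,0],[0,0,0],1],[[0,0,0],[0,0,0],1],[[0,0,0],[0,0,0],1],[[0,0,0],[0,0,0],1],[[0,0,0],[0,0,0],1],[[0,0,0],[0,0,0],1],[[0,0,0],[0,0,0],1],[[0,0,0],[0,0,0],1]]'
python3 -c "
from h import *
rel();marks('pics/s4.png');go(-26.4,-20.3,49.5,1)"
```

```text
clock: 21.15
eef_pos: [523.5, -82.1, 124.7]
tcp_rot: [3.134, 0.46, -3.008]
contact_force: [-0.1, 0.6, -0.3]
opening: 1.002
grasp_force: 0.0
t 21.15 dark (centre,width,depth): [(-47.3, 2.0, 0.23), (-41.3, 2.0, 0.23), (-17.8, 10.0, 0.25)] vis [-126.   19.]
clock: 22.0
eef_pos: [523.5, -82.1, 124.7]
tcp_rot: [3.134, 0.46, -3.008]
contact_force: [-0.5, -0.5, -0.4]
opening: 1.003
grasp_force: 0.0
t 22.0 alpha -26.34 C in tool frame mm [-19.15  -1.    48.18] q [-0.27  0.27  2.24  0.72  0.28 -2.63] F [-0.5 -0.5 -0.4] op 1.003 g 0.0
t 22.0 dark (centre,width,depth): [(-47.3, 2.0, 0.23), (-41.2, 2.0, 0.23), (-17.9, 9.5, 0.25)] vis [-126.   19.]
rotvec [ 0.0062 -0.001  -0.0026] shift new axes [ 1.19 -0.75 -1.3 ] old axes [ 1.19 -0.74 -1.3 ]
```

```bash
python3 -m jog '[[[0,0,0],[0.0012,-0.0025,-0.0013],1],[[0,0,0],[0,0,0],-1],[[0,0,0],[0,0,0],-1],[[0,0,0],[0,0,0],-1],[[0,0,0],[0,0,0],-1],[[0,0,0],[0,0,0],-1],[[0,0,0],[0,0,0],-1]]' 40
python3 -c "
from h import *
rel();marks('pics/s5.png')"
python3 -m jog '[[[0,0.04,0],[-0.002,0,-0.0008],-1],[[0,0.06,0],[-0.003,0,-0.0011],-1],[[0,0.08,0],[-0.0041,0,-0.0014],-1],[[0,0.08,0],[-0.0041,0,-0.0014],-1],[[0,0.08,0],[-0.0041,0,-0.0014],-1],[[0,0.08,0],[-0.0041,0,-0.0014],-1],[[0,0,0],[0,0,0],-1]]'
python3 -c "
from h import *
rel()"
```

```text
clock: 22.75
eef_pos: [521.9, -84.1, 125.4]
tcp_rot: [3.133, 0.459, -3.008]
contact_force: [-2.4, 4.3, 4.9]
opening: 0.276
grasp_force: 41.5
t 22.75 alpha -26.32 C in tool frame mm [-20.54   0.75  49.62] q [-0.27  0.27  2.24  0.72  0.28 -2.64] F [-2.4  4.3  4.9] op 0.276 g 41.5190452337265
t 22.75 dark (centre,width,depth): [(-47.5, 2.5, 0.24), (-41.4, 2.5, 0.24), (-18.2, 9.5, 0.27)] vis [-126.   19.]
clock: 23.5
eef_pos: [540.3, -81.8, 139.4]
tcp_rot: [3.134, 0.035, -3.004]
contact_force: [-9.9, 2.7, 22.5]
opening: 0.271
grasp_force: 48.4
t 23.5 alpha -1.98 C in tool frame mm [-20.11   0.86  50.09] q [-0.16  0.36  1.92  0.02  0.83 -1.89] F [-9.9  2.7 22.5] op 0.271 g 48.37230384349823
```

```bash
python3 -m jog '[[[0,0.08,0],[-0.004,0,-0.0022],-1],[[0,0.08,0],[-0.004,0,-0.0020],-1],[[0,0.08,0],[-0.004,0,-0.0018],-1],[[0,0.08,0],[-0.004,0,-0.0018],-1],[[0,0.08,0],[-0.004,0,-0.0018],-1],[[0,0.08,0],[-0.004,0,-0.0018],-1],[[0,0.08,0],[-0.004,0,-0.0018],-1],[[0,0.08,0],[-0.004,0,-0.0018],-1],[[0,0.04,0],[-0.002,0,-0.0008],-1],[[0,0,0],[0,0,0],-1]]'
python3 -c "
from h import *
rel()"
python3 -m jog '[[[0,0,0],[0,0,0],1],[[0,0,0],[0,0,0],1],[[0,0,0],[0,0,0],1],[[0,0,0],[0,0,0],1],[[0,0,0],[0,0,0],1],[[0,0,0],[0,0,0],1],[[0,0,0],[0,0,0],1],[[0,0,0],[0,0,0],1],[[0,0,0],[0,0,0],1],[[0,0,0],[0,0,0],1],[[0,0,0],[0,0,0],1],[[0,0,0],[0,0,0],1]]'
python3 -c "
from h import *
marks('pics/s6.png')"
```

```text
clock: 24.5
eef_pos: [575.5, -77.2, 143.0]
tcp_rot: [3.132, -0.644, -3.0]
contact_force: [-4.2, 0.9, -7.1]
opening: 0.276
grasp_force: 44.7
t 24.5 alpha 36.91 C in tool frame mm [-20.92   1.12  50.61] q [-0.07  0.74  1.4  -0.12  1.63 -1.75] F [-4.2  0.9 -7.1] op 0.276 g 44.734017848968506
clock: 25.7
eef_pos: [576.0, -77.5, 144.8]
tcp_rot: [3.133, -0.64, -3.0]
contact_force: [0.8, 0.4, 0.8]
opening: 1.004
grasp_force: 0.0
t 25.7 dark (centre,width,depth): [(-5.9, 2.5, 0.16), (0.1, 2.5, 0.23), (45.3, 6.0, 0.45)] vis [-64.  82.]
```

```bash
python3 -m jog '[[[0,0,0],[0,0,0],1],[[0,0,0],[0,0,0],1],[[0,0,0],[0,0,0],1],[[0,0,0],[0,0,0],1],[[0,0,0],[0,0,0],1],[[0,0,0],[0,0,0],1],[[0,0,0],[0,0,0],1],[[0,0,0],[0,0,0],1],[[0,0,0],[0,0,0],1],[[0,0,0],[0,0,0],1],[[0,0,0],[0,0,0],1],[[0,0,0],[0,0,0],1]]'
python3 -m jog '[[[0,0,0],[0,0,0],1],[[0,0,0],[0,0,0],1],[[0,0,0],[0,0,0],1],[[0,0,0],[0,0,0],1],[[0,0,0],[0,0,0],1],[[0,0,0],[0,0,0],1],[[0,0,0],[0,0,0],1],[[0,0,0],[0,0,0],1],[[0,0,0],[0,0,0],1],[[0,0,0],[0,0,0],1],[[0,0,0],[0,0,0],1],[[0,0,0],[0,0,0],1]]'
python3 -c "
from h import *
marks('pics/s7.png')"
python3 -m jog '[[[0,0,0],[0,0,0],1],[[0,0,0],[0,0,0],1],[[0,0,0],[0,0,0],1],[[0,0,0],[0,0,0],1],[[0,0,0],[0,0,0],1]]'
python3 -c "
from h import *
marks('pics/s8.png');rel();go(36.6,-20.3,49.5,1)"
```

```text
clock: 26.95
eef_pos: [576.0, -77.5, 144.8]
tcp_rot: [3.133, -0.64, -3.0]
contact_force: [0.4, 0.4, 0.2]
opening: 0.999
grasp_force: 0.0
clock: 28.15
eef_pos: [576.0, -77.5, 144.8]
tcp_rot: [3.133, -0.64, -2.999]
contact_force: [-0.6, -0.4, -0.1]
opening: 0.999
grasp_force: 0.0
t 28.15 dark (centre,width,depth): [(-8.7, 2.0, 0.15), (-2.5, 2.5, 0.18), (45.3, 6.0, 0.45)] vis [-64.  82.]
clock: 28.7
eef_pos: [576.0, -77.5, 144.8]
tcp_rot: [3.133, -0.64, -3.0]
contact_force: [-1.3, -1.3, -0.3]
opening: 1.0
grasp_force: 0.0
t 28.7 dark (centre,width,depth): [(-8.7, 2.0, 0.15), (-2.6, 2.5, 0.19), (45.4, 6.5, 0.44)] vis [-64.  82.]
t 28.75 alpha 36.68 C in tool frame mm [-21.46   1.5   52.39] q [-0.07  0.74  1.4  -0.12  1.63 -1.75] F [0.8 0.  0. ] op 0.999 g 0.0
rotvec [ 0.005  -0.0014  0.0044] shift new axes [-1.08  1.86  2.91] old axes [-1.09  1.84  2.92]
```

```bash
python3 -m jog '[[[0,-0.1,0],[0.0046,0.0003,0.0025],1],[[0,-0.1,0],[0.0046,0.0003,0.0025],1],[[0,-0.1,0],[0.0046,0,0.0025],1],[[0,-0.1,0],[0.0046,0,0.0025],1],[[0,-0.1,0],[0.0046,0,0.0025],1],[[0,-0.1,0],[0.0046,0,0.0025],1],[[0,-0.1,0],[0.0046,0,0.0025],1],[[0,-0.1,0],[0.0046,0,0.0025],1],[[0,0,0],[0,0,0],1]]'
python3 -c "
from h import *
marks('pics/s9.png');rel()"
python3 -m jog '[[[0,-0.08,0],[0.0037,0,0.0019],1],[[0,-0.08,0],[0.0037,0,0.0019],1],[[0,-0.07,0],[0.0033,0,0.0017],1],[[0,-0.06,0],[0.0028,0,0.0015],1],[[0,0,0],[0,0,0],1]]'
python3 -c "
from h import *
marks('pics/s10.png');rel()"
```

```text
clock: 29.65
eef_pos: [533.0, -82.3, 135.8]
tcp_rot: [3.134, 0.159, -3.007]
contact_force: [-1.1, -0.2, 0.3]
opening: 1.0
grasp_force: 0.0
t 29.65 dark (centre,width,depth): [(-98.5, 2.5, 0.69), (-90.9, 2.5, 0.53), (-9.3, 2.0, 0.28), (-2.0, 9.0, 0.28)] vis [-110.   36.]
t 29.7 alpha -9.03 C in tool frame mm [-19.72   0.82  50.2 ] q [-0.19  0.32  2.02  0.09  0.66 -1.96] F [ 0.7 -0.3 -0.1] op 0.999 g 0.0
clock: 30.2
eef_pos: [525.3, -82.7, 125.6]
tcp_rot: [3.13, 0.445, -3.009]
contact_force: [-0.5, -0.4, 0.2]
opening: 1.0
grasp_force: 0.0
t 30.2 dark (centre,width,depth): [(-103.0, 2.5, 0.49), (-96.7, 2.0, 0.35), (-90.5, 2.5, 0.25), (-15.9, 9.5, 0.25)] vis [-125.   20.]
t 30.25 alpha -25.46 C in tool frame mm [-17.05   0.23  48.11] q [-0.26  0.27  2.22  0.64  0.3  -2.55] F [-0.3  0.5  0.8] op 0.999 g 0.0
```

```bash
python3 -m jog '[[[0,0.06,0],[-0.0026,0,-0.0013],1],[[0,0.1,0],[-0.0045,-0.0001,-0.002],1],[[0,0.1,0],[-0.0045,-0.0001,-0.002],1],[[0,0.1,0],[-0.0045,-0.0001,-0.002],1],[[0,0.1,0],[-0.0045,-0.0001,-0.002],1],[[0,0.1,0],[-0.0045,-0.0001,-0.002],1],[[0,0.06,0],[-0.0026,0,-0.0013],1],[[0,0,0],[0,0,0],1],[[0,0,0],[0,0,0],1]]'
python3 -c "
from h import *
marks('pics/s11.png');rel();go(10,-20.3,49.5,1,1)"
```

```text
clock: 31.15
eef_pos: [550.6, -81.2, 143.4]
tcp_rot: [3.137, -0.17, -3.004]
contact_force: [-0.3, 0.5, -0.0]
opening: 1.003
grasp_force: 0.0
t 31.15 dark (centre,width,depth): [(-9.0, 2.5, 0.31), (-2.9, 2.5, 0.2), (18.6, 9.0, 0.29)] vis [-90.  55.]
t 31.2 alpha 9.74 C in tool frame mm [-21.11   1.6   50.51] q [-0.13  0.46  1.77 -0.04  1.08 -1.81] F [-0.4 -0.5 -0.9] op 1.0 g 0.0
rotvec [0.0051 0.0045 0.0015] shift new axes [-1.04  0.89  0.91] old axes [-1.03  0.88  0.92]
```

```bash
python3 -m jog '[[[0,0,0],[-0.0008,0.0006,0.0009],1],[[0,0,0],[0,0,0],-1],[[0,0,0],[0,0,0],-1],[[0,0,0],[0,0,0],-1],[[0,0,0],[0,0,0],-1],[[0,0,0],[0,0,0],-1],[[0,0,0],[0,0,0],-1]]' 40
python3 -c "
from h import *
marks('pics/s12.png');rel()"
python3 -m jog '[[[0,-0.06,0],[0.0028,0,0.0013],-1],[[0,-0.08,0],[0.0038,0,0.0018],-1],[[0,-0.08,0],[0.0038,0,0.0018],-1],[[0,-0.07,0],[0.0033,0,0.0016],-1],[[0,-0.044,0],[0.0021,0,0.001],-1],[[0,0,0],[0,0,0],-1],[[0,0,0],[0,0,0],-1],[[0,0,0],[0,0,0],-1]]'
python3 -c "
from h import *
marks('pics/s13.png');rel()"
```

```text
clock: 31.9
eef_pos: [550.4, -80.4, 142.7]
tcp_rot: [3.134, -0.17, -3.003]
contact_force: [-2.3, -5.2, 3.7]
opening: 0.274
grasp_force: 41.3
t 31.9 dark (centre,width,depth): [(-9.0, 2.5, 0.32), (-3.0, 2.5, 0.21), (17.9, 8.5, 0.3)] vis [-90.  55.]
t 31.95 alpha 9.72 C in tool frame mm [-20.3    0.85  49.94] q [-0.13  0.46  1.77 -0.04  1.08 -1.81] F [-1.2 -5.2  4.3] op 0.271 g 41.341368556022644
clock: 32.75
eef_pos: [534.2, -82.4, 135.7]
tcp_rot: [3.134, 0.163, -3.005]
contact_force: [-5.7, -7.5, 8.6]
opening: 0.272
grasp_force: 44.8
t 32.75 dark (centre,width,depth): [(-28.2, 2.0, 0.3), (-22.0, 1.5, 0.37), (-0.9, 9.5, 0.24)] vis [-110.   36.]
t 32.8 alpha -9.33 C in tool frame mm [-20.14   0.67  49.67] q [-0.19  0.32  2.02  0.1   0.66 -1.97] F [-7.6 -7.5  7.8] op 0.27 g 44.877410531044006
```

```bash
python3 -m jog '[[[0,0,0],[0,0,0],-1],[[0,0,0],[0,0,0],-1]]'; python3 - <<'E'
from h import *
marks();cv2.imwrite('pics/f.png',r.grab_frame('scene')[:,:,::-1])
E
```

```text
clock: 33.0
eef_pos: [534.2, -82.4, 135.7]
tcp_rot: [3.134, 0.163, -3.004]
contact_force: [-6.7, -7.9, 9.2]
opening: 0.271
grasp_force: 44.9
t 33.0 dark (centre,width,depth): [(-28.2, 2.0, 0.3), (-22.0, 1.5, 0.38), (-0.9, 9.5, 0.25)] vis [-110.   36.]
```

View pics/f.png

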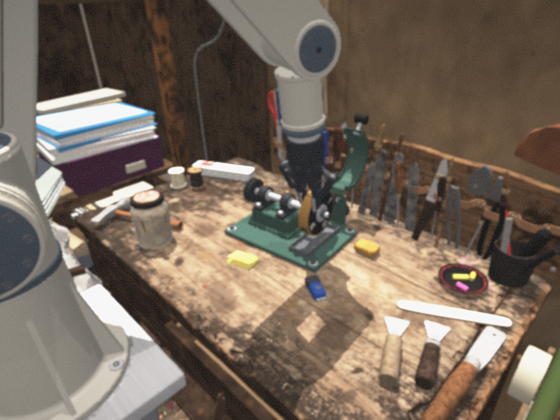

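The hood is on its stop with the knob at (360,120), the wheel is held at (307,213), and the small things at (243,260), (317,288) and (367,247) have not moved.

```bash
python3 -c "
from rig import r
print(r.sign_off())"
```

```text
the job is handed in; nothing more can be done
None
```

The job is handed in: the hood is open on its stop, the wheel came to rest at about 45.8° and 84.1°, and the gripper holds its rim steady at 64.9°, midway between, so the heavy side is straight down to within about 1°.

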